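# Count to the third gap and push the snap-lid box home

### The arm

A 7-joint arm with a two-finger parallel gripper is mounted at the origin on the work surface. World frame = base frame: x ahead of the robot, y to its left, z up, the work surface at z = 0. Lengths are in m, angles in rad, forces in N, time in s.
With the tool pointing down it reaches from about 0.425 to 0.825 m from the base axis. Payload 3.6 kg.
Tool frame: the origin (TCP) lies where the fingers leave the gripper's body, on its centre line; the fingertips stand 73 mm ahead of it and the grasp point (between the pads) lies 54 mm ahead of it; z points along the fingers, y is the line along which they close (so a half turn about z gives the same grasp; the last joint's range is limited). The gripper opens to 85 mm and grips with 20 to 120 N. Pads are 22 mm wide; open, the fingers measure 114 mm over their backs; the gripper's body (76 mm by 85 mm) begins 54 mm behind the grasp point. The pads swing forward as they close: fully open they stand 13 mm farther back than shut.
Start: joints at [-1.335, 0.615, -0.013, 1.423, 0.008, 1.103, -0.04], TCP at [0.169, 0.628, 0.304] pointing down, gripper open.
Joint ranges: [-3.12, 3.12], [-0.3, 2.06], [-1.34, 1.32], [0.26, 2.42], [-1.36, 4.5], [0.01, 1.98], [-2.84, 2.84]. Speed limits (rad/s): [2.79, 2.79, 3.14, 3.14, 3.14, 3.14, 3.14].

### API

Orientations are given as a unit quaternion [x, y, z, w].
In Python, from station import arm, snapshot, camera_info, ticket gives the robot as it stands. Calls block until the motion is done:
- arm.movep(position, orientation): joint-space move of the TCP to a pose.
- arm.line_to(position, velocity=0.15, ori=None): straight line of the TCP; ori=None keeps the orientation; velocity is the mean speed in m/s.
- arm.move_j(angles): joint-space move.
- arm.move_gripper(opening, effort=None): opening from 0.0 (shut) to 1.0 (fully open); effort is the grip in N (None keeps the last); returns when the fingers have stopped.
- arm.pause(seconds).
- arm.ik(position, orientation): joint angles nearest the present ones, or None.
- snapshot(name): name is "scene" or "side" or "wrist"; returns the picture (384x512x3 uint8, blue, green, red); there is no depth.
- camera_info(name): a dict with "fx", "fy", "cx", "cy" (pixels), "dist_coeffs" ([k1, k2, p1, p2, k3] as OpenCV has them; the pictures are not rectified), "R" (3x3) and "t" (3): a world point X has camera coordinates R X + t; the wrist camera has in their place "T_tool_cam" (4x4, takes a point from camera to tool coordinates, whose origin is the TCP and whose axes are the flange's). Camera axes: x right, y down, z forward; pixel columns grow to the right and rows downward; lengths in m; the calibration is good to about 2 mm. A picture is of the moment at which its call begins: read the wrist's pose just before it. camera_info takes no time and is no camera call.
A pose or a line that the arm cannot do raises arm.MotionError and nothing moves.
- ticket.finish_job(): hands the job in; it is judged then, once.
Readings, each from a call of its own:
- arm.read_time(): time.
- arm.read_joint_positions(): joint angles.
- arm.read_dq(): joint speeds.
- arm.read_effort(): joint torques, N m.
- arm.read_tool_pos(): TCP position.
- arm.read_eef_rot(): TCP orientation.
- arm.read_ft_force(): force on the tool from outside, world axes, zero at the start.
- arm.read_wrist_torque(): the same for the moment, N m.
- arm.read_opening(): opening from 0.0 (shut) to 1.0 (fully open).
- arm.read_finger_force(): force on a finger pad.
Only numpy, scipy, OpenCV 4.12 (cv2) and the standard library are available. Lean on these libraries where they do the work, as an engineer would, in place of code of your own. Each camera call takes 0.05 s, during which the arm holds its last target. There are 200 camera calls.

### The job

Count along the steel front rail of the divider rack with a fingertip, starting at the end with the red post: touch the rail at the first, the second and the third gap in turn. Then push the blue-lidded box along the counter into that third gap until it is fully home against the back stop. Only push it: do not lift or tip the box, and leave the steamer, the colander, the harissa dish and the spatula where they are.

Things in the scene. Friction and masses are not known exactly. Their poses are not given: they have to be found in the camera images.
- rack: fixed wooden divider rack on the counter, without a floor: things slide in on the counter. Origin: its middle, at counter height; x runs along the row of gaps, y points out of the open mouths (about world +y). Dividers 6 thick, 46 high, from y = -45 to rounded noses at y = +48, stand at x = -132, -66, 0, 66, 132: four gaps 60 wide. Back stop 40 high, face at y = -39.
- red_post: fixed red post, 18 dia, ball 24 dia on top, 74 high, just off one end of the rack in line with the rail (rack x = -147 or +147, y = 37). It marks the end from which the gaps are counted. Origin at its foot.
- grey_post: the same post in grey at the other end. Origin at its foot.
- rail1: the middle 40 mm of the rail across the gap at rack x = -99. The flat steel front rail bridges all mouths: 270 long, 16 wide (rack y = 29 to 45), 8 thick, top 60 above the counter; only the end posts are higher. The whole rail is sprung: it gives up to 6 straight down (1 N to start, 7 N at the bottom). Origin: centre of its top; axes as rack. Numbered along rack +x, NOT from the red post.
- rail2: the middle 40 mm of the rail across the gap at rack x = -33. The flat steel front rail bridges all mouths: 270 long, 16 wide (rack y = 29 to 45), 8 thick, top 60 above the counter; only the end posts are higher. The whole rail is sprung: it gives up to 6 straight down (1 N to start, 7 N at the bottom). Origin: centre of its top; axes as rack. Numbered along rack +x, NOT from the red post.
- rail3: the middle 40 mm of the rail across the gap at rack x = 33. The flat steel front rail bridges all mouths: 270 long, 16 wide (rack y = 29 to 45), 8 thick, top 60 above the counter; only the end posts are higher. The whole rail is sprung: it gives up to 6 straight down (1 N to start, 7 N at the bottom). Origin: centre of its top; axes as rack. Numbered along rack +x, NOT from the red post.
- rail4: the middle 40 mm of the rail across the gap at rack x = 99. The flat steel front rail bridges all mouths: 270 long, 16 wide (rack y = 29 to 45), 8 thick, top 60 above the counter; only the end posts are higher. The whole rail is sprung: it gives up to 6 straight down (1 N to start, 7 N at the bottom). Origin: centre of its top; axes as rack. Numbered along rack +x, NOT from the red post.
- gap1 (a point): point in the gap at rack x = -99 where the centre of the box lies when the box is fully home; 19 above the counter, axes as the rack. Numbered along rack +x, NOT from the red post.
- gap2 (a point): point in the gap at rack x = -33 where the centre of the box lies when the box is fully home; 19 above the counter, axes as the rack. Numbered along rack +x, NOT from the red post.
- gap3 (a point): point in the gap at rack x = 33 where the centre of the box lies when the box is fully home; 19 above the counter, axes as the rack. Numbered along rack +x, NOT from the red post.
- gap4 (a point): point in the gap at rack x = 99 where the centre of the box lies when the box is fully home; 19 above the counter, axes as the rack. Numbered along rack +x, NOT from the red post.
- box_center (a point): centre of the loose snap-lid box (clear-grey body, blue lid with side clips), in front of the mouths. 50 wide (own x) x 100 long (own y) x 38 high; the lid, the top 9, overhangs the body by 2 all round; about 0.16 kg. It points only roughly into the mouths and is not lined up with the wanted gap. When home, its rear end still sticks out 16 beyond the rail, 13 beyond the noses.
- steamer: perforated stainless steamer tier, open pan 220 dia x 85 high with two side loops, 260 over them. Loose bystander; origin at the centre of its underside.
- colander: red plastic colander, 210 dia at the rim x 85 high, two side ears, 252 over them. Loose bystander; origin at the centre of its underside.
- harissa_dish: small blue ceramic harissa dish, 110 dia x 42 high. Loose bystander; origin at the centre of its underside.
- spatula: wooden spatula lying flat, 280 long, along its own x. Loose bystander.
Mind the look-alikes: they are no part of the job. Several things look just like the part that bears box_center: the one meant starts farthest to the robot's left.

How it is judged:
On the way, in this order (a step that is already met when the one before it is completed fails the run):
1. a finger touches the rail at the first gap from the red post (((x of red_post in the frame of rack below 0 m and contact force between the fingers and rail1 above 0.3 N) or (x of red_post in the frame of rack above 0 m and contact force between the fingers and rail4 above 0.3 N))), for 0.05 s.
2. a finger touches the rail at the second gap from the red post (((x of red_post in the frame of rack below 0 m and contact force between the fingers and rail2 above 0.3 N) or (x of red_post in the frame of rack above 0 m and contact force between the fingers and rail3 above 0.3 N))), for 0.05 s.
3. a finger touches the rail at the third gap from the red post (((x of red_post in the frame of rack below 0 m and contact force between the fingers and rail3 above 0.3 N) or (x of red_post in the frame of rack above 0 m and contact force between the fingers and rail2 above 0.3 N))), for 0.05 s.
4. the box is home in the third gap from the red post (((x of red_post in the frame of rack below 0 m and (x of box_center in the frame of gap3 between -0.008 and 0.008 m and y of box_center in the frame of gap3 between -0.006 and 0.006 m and z of box_center in the frame of gap3 between -0.005 and 0.005 m)) or (x of red_post in the frame of rack above 0 m and (x of box_center in the frame of gap2 between -0.008 and 0.008 m and y of box_center in the frame of gap2 between -0.006 and 0.006 m and z of box_center in the frame of gap2 between -0.005 and 0.005 m))) and angle between box_center's own z axis and vertical below 0.08 rad and angle between the y axis of box_center and the y axis of rack, either way round below 0.15 rad), for 0.2 s.
At the end, for the whole second after the job is handed in: The box lies flat, at rest, in the third gap counted from the red post: its centre within 8 mm of the gap's middle across and within 6 mm of fully home against the back stop, within 0.15 rad of the gap's direction (all of step 4 and linear speed of box below 0.01 m/s); the robot touches nothing.
It fails at once if the box is lifted (centre more than 15 mm above where it lies flat) (height (world z) of box_center above 0.034 m).
It fails at once if the box is tipped by more than 0.35 rad (angle between box_center's own z axis and vertical above 0.35 rad).
It fails at once if the steamer, colander, harissa dish or spatula is moved more than 20 mm (distance of any of steamer, colander, harissa_dish, spatula from where it was at the start of the episode above 0.02 m).
It also fails if it takes over 72 s, if anything falls off the work surface, if the arm or the gripper's body presses on something with over 40 N, if the wrist force passes 120 N, or if a joint passes its speed limit or range.

## Working session

There is one attempt and no reset: what is moved stays moved. The work goes in short steps, each a Python script; the robot and the scene stay as the last script left them, time stands still between calls to the robot, and variables do not carry over. Pictures are saved under pics/ and viewed, at most 10 in all, crops included, and the job is handed in when it is done.

```bash
mkdir -p pics; ls; python3 - <<'E'
from station import arm, snapshot, camera_info
import cv2,numpy as np
for n in ["scene","side"]:
    im=snapshot(n); cv2.imwrite(f"pics/{n}0.png",im)
    print(n,camera_info(n))
print(camera_info("wrist")); print(arm.read_time(),arm.read_tool_pos(),arm.read_eef_rot())
E
```

```text
pics
scene {'fx': 490.40431152669385, 'fy': 490.40431152669385, 'cx': 248.93261825291196, 'cy': 194.26085550912939, 'dist_coeffs': array([-0.17634829,  0.        ,  0.        ,  0.        ,  0.        ]), 'R': array([[ 0.29975132,  0.95401298,  0.00289602],
       [ 0.74465918, -0.23207258, -0.6257995 ],
       [-0.59634876,  0.18974077, -0.77997858]]), 't': array([-0.17390049, -0.38861307,  1.98959567])}
side {'fx': 488.98015753380133, 'fy': 488.98015753380133, 'cx': 250.9754771884548, 'cy': 194.2122220272904, 'dist_coeffs': array([0.04676028, 0.        , 0.        , 0.        , 0.        ]), 'R': array([[-0.95392349, -0.29931107, -0.02104416],
       [-0.14844644,  0.53173176, -0.83380153],
       [ 0.26075588, -0.79225893, -0.55166308]]), 't': array([0.56475578, 0.15076042, 1.10730221])}
{'fx': 276.2703683416464, 'fy': 276.2703683416464, 'cx': 260.6958126231539, 'cy': 185.1913965028947, 'dist_coeffs': array([-0.00730249,  0.        ,  0.        ,  0.        ,  0.        ]), 'T_tool_cam': array([[ 8.52517255e-04, -9.48951904e-01, -3.15419652e-01,
         8.08341412e-02],
       [ 9.99999379e-01,  5.82730423e-04,  9.49635125e-04,
        -7.11753748e-05],
       [-7.17353433e-04, -3.15420266e-01,  9.48951812e-01,
        -6.85884257e-02],
       [ 0.00000000e+00,  0.00000000e+00,  0.00000000e+00,
         1.00000000e+00]])}
0.1 [0.16869773 0.62718081 0.30285087] [ 1.30997427e-01  9.91382015e-01 -1.16145121e-03 -1.57167129e-04]
```

View pics/scene0.png

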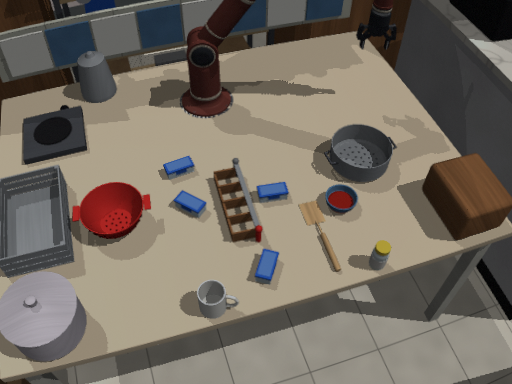

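View pics/side0.png

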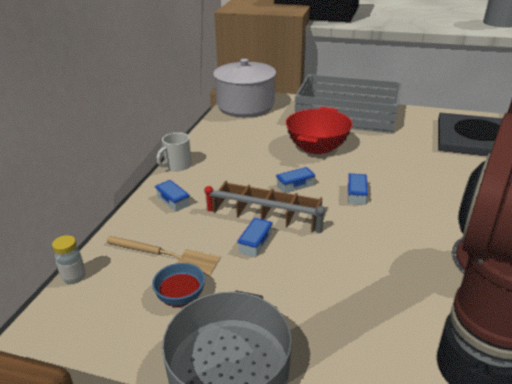

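The red post is at scene (259,232), the far end of the rack, and the grey post is at (236,161). The target box is at (272,191), right in front of the mouths. The look-alikes are at (267,265), (190,203) and (179,167). Next I get coarse positions.

```bash
cat > h.py <<'E'
from station import arm, snapshot, camera_info, ticket
import cv2, numpy as np
from scipy.spatial.transform import Rotation as Ro
def cam(n):
    c=camera_info(n); K=np.array([[c['fx'],0,c['cx']],[0,c['fy'],c['cy']],[0,0,1]])
    if n=='wrist':
        T=np.eye(4);T[:3,:3]=Ro.from_quat(arm.read_eef_rot()).as_matrix();T[:3,3]=arm.read_tool_pos()
        W=T@c['T_tool_cam']; R=W[:3,:3].T; t=-R@W[:3,3]
    else: R,t=np.array(c['R']),np.array(c['t'])
    return K,np.array(c['dist_coeffs']),R,t
def ray(C,uv):
    K,d,R,t=C; p=cv2.undistortPoints(np.array(uv,float).reshape(-1,1,2),K,d).reshape(-1,2)
    return -R.T@t, np.c_[p,np.ones(len(p))]@R
def onz(C,uv,z):
    o,d=ray(C,uv); return o+d*((z-o[2])/d[:,2])[:,None]
def proj(C,P):
    K,d,R,t=C; return cv2.projectPoints(np.array(P,float).reshape(-1,3),cv2.Rodrigues(R)[0],t,K,d)[0].reshape(-1,2)
def mask(im,col):
    h=cv2.cvtColor(im,cv2.COLOR_BGR2HSV); H,S,V=cv2.split(h)
    if col=='blue': return ((H>100)&(H<130)&(S>150)&(V>90)).astype(np.uint8)
    if col=='red': return (((H<6)|(H>174))&(S>170)&(V>80)).astype(np.uint8)
def blobs(m,amin=30):
    n,l,s,c=cv2.connectedComponentsWithStats(m)
    return [(c[i],s[i],l==i) for i in range(1,n) if s[i][4]>=amin]
E
python3 - <<'E'
from h import *
for n in ['scene','side']:
    C=cam(n); im=cv2.imread(f'pics/{n}0.png')
    for b,z in [('blue',.036),('red',.045)]:
        for c,s,_ in blobs(mask(im,b)): print(n,b,c.round(),s[2:],onz(C,[c],z)[0].round(3))
C=cam('scene'); print('grey ball',onz(C,[[236,161]],.062)); C=cam('side'); print(onz(C,[[319,212]],.062))
E
```

```text
scene blue [179. 166.] [ 29  18 103] [ 0.361 -0.189  0.036]
scene blue [272. 190.] [ 31  15 140] [0.561 0.085 0.036]
scene blue [190. 202.] [ 32  22 156] [ 0.53  -0.188  0.036]
scene blue [267. 265.] [ 24  31 193] [ 0.83  -0.023  0.036]
scene red [110. 208.] [  78   53 2705] [ 0.482 -0.445  0.045]
scene red [340. 199.] [ 24  17 306] [0.671 0.286 0.045]
scene red [259. 231.] [ 7 16 49] [ 0.711 -0.009  0.045]
side blue [296. 179.] [ 37  18 183] [ 0.512 -0.162  0.036]
side blue [358. 189.] [ 18  20 113] [ 0.344 -0.159  0.036]
side blue [171. 195.] [ 32  16 144] [0.813 0.005 0.036]
side blue [255. 237.] [ 33  25 170] [0.545 0.114 0.036]
side red [318. 125.] [  65   37 1694] [ 0.516 -0.499  0.045]
side red [209. 198.] [ 7 24 97] [0.705 0.    0.045]
side red [179. 286.] [ 39  22 644] [0.646 0.318 0.045]
grey ball [[0.4207868  0.00309929 0.062     ]]
[[0.4164813 0.0101798 0.062    ]]
```

```bash
python3 - <<'E'
from h import *
arm.move_gripper(0.0)
arm.movep([0.50,0.05,0.33],[0,1,0,0])
C=cam('wrist'); im=snapshot('wrist'); cv2.imwrite('pics/w1.png',im)
np.savez('w1.npz',K=C[0],d=C[1],R=C[2],t=C[3])
print(arm.read_time(),arm.read_tool_pos(),arm.read_eef_rot(),arm.read_opening())
for b,z in [('blue',.038),('red',.062)]:
    for c,s,_ in blobs(mask(im,b)): print(b,c.round(),s[2:],onz(C,[c],z)[0].round(3))
E
```

```text
3.2917 [0.50005071 0.05110911 0.32990994] [-9.92862694e-04  9.99999482e-01  2.18485889e-04 -5.44100357e-05] 0.0028253541363600088
blue [64. 30.] [  96   59 1339] [ 0.349 -0.178  0.038]
blue [ 91. 166.] [  80   73 1047] [ 0.512 -0.177  0.038]
blue [289. 191.] [ 74  40 771] [0.547 0.09  0.038]
red [419. 253.] [  51   43 1621] [0.632 0.274 0.062]
```

View pics/w1.png

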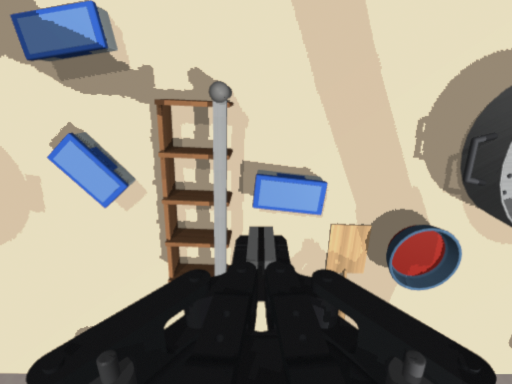

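Image down is world +x. The grey ball is at (220,91). The target box spans columns 253–326 and rows 173–215. The wanted gap, second from the grey end, lies between dividers at rows 153 and 197. The spatula blade starts just beside the box at (330,224). The red post is hidden by the hand, so I shift sideways.

```bash
python3 - <<'E'
from h import *
arm.movep([0.50,0.19,0.33],[0,1,0,0])
C=cam('wrist'); im=snapshot('wrist'); cv2.imwrite('pics/w2.png',im)
np.savez('w2.npz',K=C[0],d=C[1],R=C[2],t=C[3])
for k in (1,2):
    im=cv2.imread(f'pics/w{k}.png'); z=np.load(f'w{k}.npz'); C=tuple(z[a] for a in 'KdRt')
    H,S,V=cv2.split(cv2.cvtColor(im,cv2.COLOR_BGR2HSV))
    m=((H>95)&(H<130)&(S>100)&(V>60)).astype(np.uint8)
    for c,s,l in blobs(m,300):
        P=onz(C,[c],.038)[0]
        if P[1]<0 or P[1]>.2: continue
        cn=cv2.boxPoints(cv2.minAreaRect(np.argwhere(l)[:,::-1].astype(np.float32)))
        P=onz(C,cn,.038); r=cv2.minAreaRect(P[:,:2].astype(np.float32)*1000)
        print(k,'box',r,cn.round().tolist())
    for c,s,l in blobs(mask(im,'red')): print(k,'red',c.round(),s,onz(C,[c],.062)[0].round(3))
    sat=((S<45)&(V>60)&(V<200)).astype(np.uint8)
    for c,s,l in blobs(sat,400): print(k,'grey',c.round(),s, onz(C,[c],.06)[0].round(3))
E
```

```text
1 box ((550.6398315429688, 92.95697021484375), (101.77743530273438, 54.334434509277344), 83.58165740966797) [[252.0, 207.0], [256.0, 170.0], [327.0, 178.0], [323.0, 215.0]]
1 red [419. 253.] [ 393  232   51   43 1621] [0.632 0.274 0.062]
1 grey [106.  32.] [ 83   5  35  51 458] [ 0.356 -0.118  0.06 ]
1 grey [220. 173.] [ 209   81   23  195 2691] [ 0.515 -0.001  0.06 ]
1 grey [497. 112.] [463  86  49  64 950] [0.439 0.334 0.06 ]
1 grey [106. 158.] [ 51 132  85  75 545] [ 0.497 -0.143  0.06 ]
1 grey [506. 183.] [499 140  13  84 753] [0.528 0.37  0.06 ]
2 box ((549.6818237304688, 90.49819946289062), (103.99365997314453, 54.969825744628906), 83.25308990478516) [[151.0, 207.0], [155.0, 170.0], [227.0, 178.0], [223.0, 215.0]]
2 red [330. 252.] [ 303  232   53   41 1680] [0.629 0.288 0.062]
2 red [130. 295.] [119 273  28  35 240] [ 0.703 -0.002  0.062]
2 grey [451. 155.] [  356    62   156   184 17783] [0.49  0.428 0.06 ]
2 grey [114. 194.] [  95  101   39  193 2996] [ 0.544 -0.     0.06 ]
2 grey [ 24. 172.] [  0 141  44  66 596] [ 0.515 -0.111  0.06 ]
2 grey [ 29. 360.] [   0  338   66   46 1074] [ 0.838 -0.191  0.06 ]
```

View pics/w2.png

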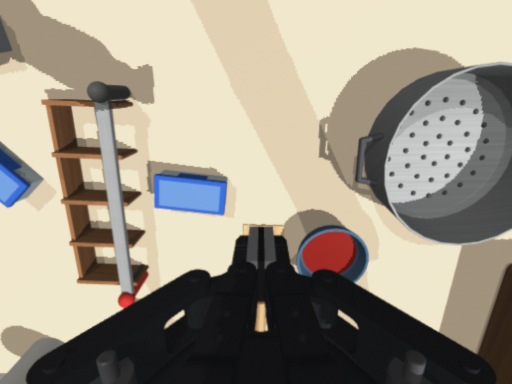

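The red ball is at (126,300), the grey ball at (98,91), and the box spans columns 151–227 and rows 170–215. I compute the rack frame from the two balls.

```bash
python3 - <<'E'
from h import *
L=lambda k:tuple(np.load(f'w{k}.npz')[a] for a in 'KdRt')
C1,C2=L(1),L(2)
g1=onz(C1,[[220,91]],.062)[0]; g2=onz(C2,[[98,91]],.062)[0]; r=onz(C2,[[126,300]],.062)[0]
print(g1.round(4),g2.round(4),r.round(4),'dist',np.linalg.norm(r-g2)*1000)
g=(g1+g2)/2; ex=(r-g2)[:2]; ex/=np.linalg.norm(ex); ey=np.array([-ex[1],ex[0]])
o=((g2+r)/2)[:2]; 
o2=(g1[:2]+.147*ex)
O=o-.037*ey; print('ex',ex,'mid(posts)',o,'from w1',o2,'O',O)
for k,C in((1,C1),(2,C2)):
  for X in(-132,-66,0,66): 
    P=[[*(O+ex*X/1e3+ey*.048),.046],[*(O+ex*X/1e3-ey*.045),.046]]; print(k,X,proj(C,P).round().tolist())
b=np.array([.5502,.0915])-O; print('box in rack',b@ex,b@ey)
E
```

```text
[0.4167 0.0043 0.062 ] [0.4165 0.0026 0.062 ] [ 0.712  -0.0096  0.062 ] dist 295.73659569833615
ex [ 0.99914845 -0.04125979] mid(posts) [ 0.56427213 -0.00353298] from w1 [ 0.56355162 -0.0018105 ] O [ 0.56274551 -0.04050147]
1 -132 [[229.0, 105.0], [153.0, 102.0]]
1 -66 [[229.0, 158.0], [157.0, 155.0]]
1 0 [[229.0, 205.0], [161.0, 202.0]]
1 66 [[228.0, 247.0], [164.0, 244.0]]
2 -132 [[116.0, 105.0], [40.0, 102.0]]
2 -66 [[122.0, 158.0], [51.0, 155.0]]
2 0 [[127.0, 205.0], [60.0, 202.0]]
2 66 [[132.0, 247.0], [68.0, 244.0]]
box in rack -0.01798118383984044 0.13137144332574888
```

```bash
cat >> h.py <<'E'
EX=np.array([0.99915,-0.04126]); EY=np.array([0.04126,0.99915]); O=np.array([0.5627,-0.0400]); YAW=np.arctan2(EX[1],EX[0])
def q(yaw): return (Ro.from_euler('z',yaw)*Ro.from_quat([0,1,0,0])).as_quat()
def W(x,y,z): return [*(O+EX*x+EY*y),z]
E
python3 - <<'E'
from h import *
for X in (.099,.033,-.033):
    t0=arm.read_time()
    arm.movep(W(X,.037,.165),q(YAW)) if X>.05 else arm.line_to(W(X,.037,.165),.2,q(YAW))
    arm.line_to(W(X,.037,.138),.1); f0=arm.read_ft_force()[2]
    for z in np.arange(.136,.124,-.0012):
        arm.line_to(W(X,.037,z),.03); f=arm.read_ft_force()[2]-f0
        if f>1.8: break
    arm.pause(.12); f=arm.read_ft_force()[2]-f0
    print(X,'z',arm.read_tool_pos()[2]-.073,'f',f,'t',arm.read_time()-t0)
    arm.line_to(W(X,.037,.155),.15)
print(arm.read_time())
E
```

```text
0.099 z 0.057263413178363406 f 3.506890996814237 t 3.1999999999999997
0.033 z 0.05840434059654072 f 3.1005496179437695 t 2.2667
-0.033 z 0.05953247449266759 f 2.2543348078356567 t 2.0167
12.3667
```

```bash
python3 - <<'E'
from h import *
C=tuple(np.load('w1.npz')[a] for a in 'KdRt')
for p in onz(C,[[330,224],[372,226],[327,268]],.005): d=p[:2]-O; print('spat rack',d@EX,d@EY)
Y=.122
arm.line_to(W(-.033,.037,.2),.2); 
arm.line_to(W(.042,Y,.2),.2); arm.move_gripper(.5)
arm.line_to(W(.042,Y,.085),.12); f0=arm.read_ft_force()
for x in np.arange(.036,.0061,-.004):
    arm.line_to(W(x,Y,.085),.05); print(round(x,3),(arm.read_ft_force()-f0).round(2))
arm.line_to(W(.004,Y,.085),.03); print((arm.read_ft_force()-f0).round(2))
arm.line_to(W(.03,Y,.085),.1); arm.line_to(W(-.063,.15,.33),.25)
C=cam('wrist'); im=snapshot('wrist'); cv2.imwrite('pics/w3.png',im)
np.savez('w3.npz',K=C[0],d=C[1],R=C[2],t=C[3])
print(arm.read_time())
H,S,V=cv2.split(cv2.cvtColor(im,cv2.COLOR_BGR2HSV))
m=((H>95)&(H<130)&(S>100)&(V>60)).astype(np.uint8)
for c,s,l in blobs(m,300):
    cn=cv2.boxPoints(cv2.minAreaRect(np.argwhere(l)[:,::-1].astype(np.float32)))
    P=onz(C,cn,.038); P=P[:,:2]-O; P=np.c_[P@EX,P@EY]
    print(cn.round().tolist(),cv2.minAreaRect((P*1000).astype(np.float32)))
E
```

```text
spat rack 0.04318804211100317 0.2030141626751927
spat rack 0.043826310710784355 0.2699191148987488
spat rack 0.12429562186678937 0.20807484119534125
0.036 [-1.28 -0.14  1.35]
0.032 [-0.33 -0.71 -1.26]
0.028 [-1.28 -0.43 -0.85]
0.024 [-0.37  1.15  0.4 ]
0.02 [-1.41 -0.6  -0.95]
0.016 [-0.93  0.16 -0.04]
0.012 [-0.88 -0.01 -0.95]
0.008 [-1.17  0.06 -0.23]
[-0.41  0.27  0.36]
19.0167
[[-8.0, 14.0], [45.0, 5.0], [54.0, 57.0], [0.0, 66.0]] ((-208.5662078857422, -130.1859893798828), (54.38191223144531, 78.20389556884766), 7.542370319366455)
[[3.0, 164.0], [28.0, 132.0], [93.0, 182.0], [68.0, 214.0]] ((-41.05291748046875, -137.4995574951172), (102.33293151855469, 65.58795928955078), 44.08058166503906)
[[209.0, 159.0], [282.0, 159.0], [282.0, 196.0], [209.0, 196.0]] ((-35.926300048828125, 128.50672912597656), (52.47985076904297, 101.39063262939453), 0.04055648669600487)
[[352.0, 274.0], [359.0, 215.0], [429.0, 223.0], [422.0, 283.0]] ((76.45773315429688, 345.2439880371094), (125.9148178100586, 100.9286117553711), 82.58453369140625)
```

View pics/w3.png

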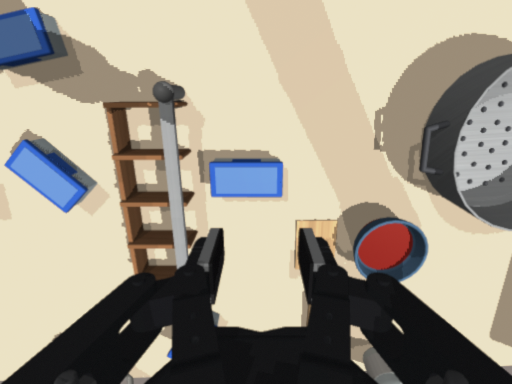

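The box is now square to the rack at rack x ≈ −35 mm (columns 209–282, rows 159–196), and the spatula has not moved. Now the end push with two fingertips.

```bash
python3 - <<'E'
from h import *
Q=q(YAW-np.pi/2); X=-.034
j=arm.ik(W(X,.208,.2),Q); print(None if j is None else np.round(j,2))
arm.movep(W(X,.208,.2),Q); arm.move_gripper(.22)
arm.line_to(W(X,.208,.085),.12); f0=arm.read_ft_force()
for y in np.arange(.200,.0655,-.003):
    arm.line_to(W(X,y,.085),.05); f=(arm.read_ft_force()-f0)@[*EY,0]
    if y<.09 or f>3: print(round(y,3),round(f,2))
    if f>5: break
d=arm.read_tool_pos()[:2]-O; print('tcp',d@EX,d@EY,arm.read_time())
arm.line_to(W(X,y+.04,.085),.15); arm.line_to(W(X,.16,.3),.25)
im=snapshot('wrist'); cv2.imwrite('pics/w4.png',im)
C=cam('wrist'); np.savez('w4.npz',K=C[0],d=C[1],R=C[2],t=C[3])
s=snapshot('side'); cv2.imwrite('pics/s4.png',cv2.resize(s[150:300,130:380],None,fx=3,fy=3))
print(arm.read_time())
E
```

```text
[-0.69  0.66  0.55  1.81 -0.47  0.8   0.06]
0.089 0.24
0.086 -0.29
0.083 -0.72
0.08 0.04
0.077 0.55
0.074 -0.32
0.071 1.67
0.068 7.08
tcp -0.03398685026504083 0.0711162140356079 32.9917
34.5417
```

View pics/w4.png

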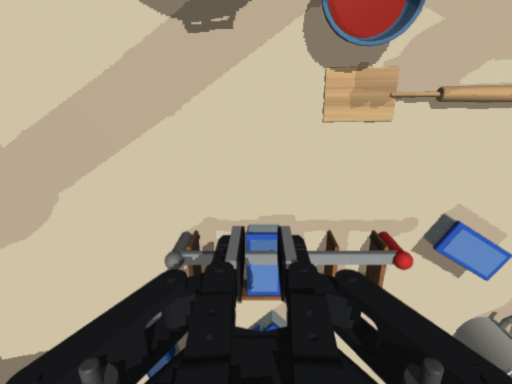

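The box is in the third gap from the red post, reaching the back stop (lid rows ~232–297). The spatula and harissa dish have not moved. A numeric check follows.

```bash
python3 - <<'E'
from h import *
C=tuple(np.load('w4.npz')[a] for a in 'KdRt'); im=cv2.imread('pics/w4.png')
H,S,V=cv2.split(cv2.cvtColor(im,cv2.COLOR_BGR2HSV))
m=((H>95)&(H<130)&(S>100)&(V>60)); m[:,:235]=0; m[:,295:]=0; m[:215]=0; m[305:]=0
v,u=np.nonzero(m); P=onz(C,np.c_[u,v],.038)[:,:2]-O; x,y=P@EX,P@EY
print('x',np.percentile(x,[.5,99.5]),'y',np.percentile(y,[.5,99.5]), v.min(),v.max())
# same-view references: red and grey balls at rack (+-.147,.037)
for p in onz(C,[[404,261],[174,260]],.062): d=p[:2]-O; print('ball',d@EX,d@EY)
E
```

```text
x [-0.05525456 -0.00787096] y [-0.03524286  0.06498544] 232 294
ball 0.14828707514042658 0.03624629999586127
ball -0.14647329568049605 0.03750418834220748
```

View pics/s4.png

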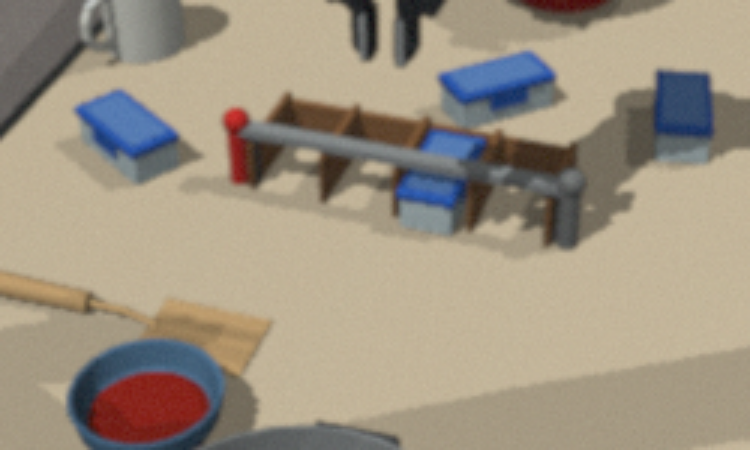

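The third gap holds the box, but the image suggests it may be up to 4 mm short of home. I push again, a little harder.

```bash
python3 - <<'E'
from h import *
Q=q(YAW-np.pi/2); X=-.034
arm.line_to(W(X,.11,.2),.25); arm.line_to(W(X,.11,.085),.15); arm.line_to(W(X,.08,.085),.1); f0=arm.read_ft_force()
for y in np.arange(.076,.054,-.002):
    arm.line_to(W(X,y,.085),.03); arm.pause(.1); f=(arm.read_ft_force()-f0)@[*EY,0]
    d=arm.read_tool_pos()[:2]-O; print(round(y,3),round(f,2),d@EY)
    if f>16: break
arm.line_to(W(X,.11,.085),.15); arm.line_to(W(X,.16,.3),.25)
C=cam('wrist'); im=snapshot('wrist')
H,S,V=cv2.split(cv2.cvtColor(im,cv2.COLOR_BGR2HSV))
m=((H>95)&(H<130)&(S>100)&(V>60)); m[:,:235]=0; m[:,295:]=0; m[:215]=0; m[305:]=0
v,u=np.nonzero(m); P=onz(C,np.c_[u,v],.038)[:,:2]-O; x,y=P@EX,P@EY
print('x',np.percentile(x,[.5,99.5]),'y',np.percentile(y,[.5,99.5]),arm.read_time())
E
```

```text
0.076 -0.16 0.07639017945832499
0.074 -1.63 0.07401623749187686
0.072 -1.04 0.0719457461267277
0.07 4.47 0.07135300151928553
0.068 7.36 0.07115646756710914
0.066 9.86 0.07093529415592754
0.064 13.53 0.07078138782570802
0.062 15.74 0.0705861069640719
0.06 18.57 0.07041807134306556
x [-0.05503994 -0.00761969] y [-0.03550936  0.06478169] 41.2583
```

```bash
python3 -c "
from h import *
arm.pause(.3); print(ticket.finish_job())"
```

```text
the job is handed in; nothing more can be done
None
```

I touched the rail at the first, second and third gaps from the red post, then pushed the blue-lidded box into the third gap until it stopped firmly at 18 N. The job is handed in at about 42 s; no verdict came back, and depth is the less certain part: the fingertips put the box at fully home, while the camera reads about 4 mm short (tolerance 6 mm).

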